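# Trim the counter scale and keep its beam floating

## Robot

A 7-joint arm with a two-finger parallel gripper is mounted at the origin on the work surface. World frame = base frame: x ahead of the robot, y to its left, z up, the work surface at z = 0. Lengths are in mm, angles in rad, forces in N, time in s.
With the tool pointing down it reaches from about 400 to 875 mm from the base axis. Payload 4.4 kg.
Tool frame: the origin (TCP) lies between the finger pads; the fingertips stand 17 mm ahead of it and the grasp point (between the pads) lies 2 mm behind it; z points along the fingers, y is the line along which they close (so a half turn about z gives the same grasp; the last joint's range is limited). The gripper opens to 85 mm and grips with 20 to 120 N. Pads are 22 mm wide; open, the fingers measure 114 mm over their backs; the gripper's body (76 mm by 85 mm) begins 54 mm behind the grasp point. The pads swing forward as they close: fully open they stand 13 mm farther back than shut.
Start: joints at [1.084, 0.628, 0.038, 1.517, -0.027, 0.996, -0.02], TCP at [265.547, -593.298, 248.313] pointing down, gripper open.
Joint ranges: [-3.06, 3.06], [-0.37, 2.12], [-1.25, 1.32], [0.18, 2.47], [-1.1, 4.24], [0.23, 1.98], [-2.94, 2.94]. Speed limits (rad/s): [2.57, 2.57, 3.14, 3.14, 3.14, 3.14, 3.14].

## Interface

Orientations are given as [roll, pitch, yaw] about the fixed x, y, z axes, in that order (R = Rz(yaw) Ry(pitch) Rx(roll)).
In Python, from cell import sensors, get_image, ctrl gives the robot as it stands.
- The arm moves only by the tool send_rows, never from a script. Its argument "series" is a list of rows, each a list of 3 entries, a list of its own where there are three numbers: the finger opening in mm, from 0 to 85.4, then the shift along the world's x, y, z in units of 60 mm (1.0 is 60 mm), then the turn, a rotation vector about the world's x, y, z in units of 5 degrees (1.0 is 5 degrees). A call has 1 to 8 rows; each row shifts and turns the commanded pose from where the row before left it; what a row does not reach is not made up. A row lasts 1/8 s, in which the tool goes at most 62.5 mm and 10.7 degrees, less where a joint would pass 70% of its speed; a pose out of reach is approached as far as the arm can. A call is refused whole if a number of a shift passes 1 or a number of a turn 1, either way. A call with a gripper value outside its range is refused whole. The fingers move at their own pace and stop on an object; the grip force is fixed at half the most. Time passes only in rows, so rows that do not move let the fingers close. It gives the time, the measured TCP pose, the force, the opening and the grip force at its end, in the units of the state.
- sensors.read_state(): the state, without advancing time (a new reading comes with each control period).
- get_image(name): name is "side" or "top"; returns a dict with "img" (384x512x3 uint8, red, green, blue), "depth" (384x512 float32, mm along the optical axis (not along the pixel's ray), 0 where there is no reading), "vfov" (degrees; the focal length in pixels is half the picture's height over the tangent of half this angle, whatever the lens; pixels are square), "cx", "cy" (the principal point, pixels), "world_to_cam" (4x4, takes a point from world to camera coordinates). Camera axes: x right, y down, z forward; pixel columns grow to the right and rows downward; lengths in mm; the calibration is good to about 2 mm. A picture is of the moment at which its call begins.
- ctrl.finish_job(): hands the job in; it is judged then, once.
The state is a dict: "clock": time; "qpos": joint angles; "qd": joint speeds; "tau": joint torques, N m; "eef_pos": TCP position; "tool_rot": TCP orientation; "force": force on the tool from outside, world axes, zero at the start; "torque": the same for the moment, N m; "width": finger opening in mm; "gripper_force": force on a finger pad.
Only numpy, scipy, OpenCV 4.12 (cv2) and the standard library are available. Lean on these libraries where they do the work, as an engineer would, in place of code of your own. Each camera call takes 0.05 s, during which the arm holds its last target. There are 200 camera calls.

## Task

Check the box of brass fittings against the weights on the counter scale: take the trim lever by its ball knob, work it sideways through its spring to lift the beam gently off its stop, and keep the beam floating level, pointer inside the chart's middle field, for at least eight seconds without a break so that the difference can be read. It does not settle by itself: keep correcting, never let it slam into a stop, and do not touch the beam, the pans or their loads. Finish still holding the knob, the beam floating level and quiet.

Things in the scene. Friction and masses are not known exactly. Their poses are not given: they have to be found in the camera images.
- scale: The counter scale's grey base, 170 x 460 x 30 mm (x, y, z), fixed to the bench. Origin: centre of its underside, on the bench. x points away from the robot (yaw up to 0.35 rad), y along the beam to the goods side, z up. The loads reach up to 275 mm above the bench, the chart 304 mm, all else but the lever's knob stays under 265 mm.
- pivot (a point): The pivot of beam, pointer and lever: a shaft along the scale's x axis, this point 115 mm above the scale's origin. Beam, pans and loads together have a moment of inertia about it of about 0.115 kg m2, with a bearing damping of about 0.02 N m s/rad. The goods outweigh the weights by some 45 to 125 g (unknown), at an arm of 180 mm.
- pointer (a joint): Angle of pointer and beam in rad: 0 = beam level, pointer in the middle of the chart; positive = goods side (+y of the scale) up, right-handed about the scale's x. Rubber stops at -0.14 and 0.14; the middle field is -0.06 to 0.06. It starts at rest on the stop at -0.14. With the lever held still it does not settle: it falls to one stop or the other, doubling its error in 0.5 to 1 s.
- bob_centre (a point): Centre of the sensitivity bob, a brass cylinder 38 x 45 mm on a stem 107 mm above the pivot, fixed to the beam. It makes the beam slightly top-heavy: gravity drives the beam away from level with about 0.5 to 0.6 N m per rad of tilt (unknown), more than the lever's spring of 0.4 N m/rad can hold with the lever still.
- trim_lever (a joint): Wind-up of the lever's torsion spring in rad: lean of the lever minus angle of the beam, so lean = pointer + trim_lever. Positive leans the knob to the weights side (-y of the scale) and lifts the goods. Range -1 to 1. The spring turns the beam with about 0.4 N m times this value; balance needs about 0.2 to 0.55. The lever is in balance itself (0.002 kg m2); left alone it follows the beam.
- lever_knob: Black ball knob, 34 mm across, on the lever's 8 mm rod; origin at its centre, 165 mm from the shaft: at (-0.10, -0.165 sin(lean), 0.115 + 0.165 cos(lean)) m in the scale's frame. Pinch it from above, fingers closing along the scale's x axis, so that it can turn between the pads; the far finger has 60 mm of room.
- chart (a point): Middle of the white chart, 110 x 66 mm, on the far (+x) side of the scale, 285 mm above the bench: the dark pointer, 170 mm long, stands upright before it when level. Ticks every 0.03 rad; the two long bold ticks at +-0.06 rad bound the middle field.
- beam: The aluminium beam, 390 x 30 x 26 mm, with the two pans and their loads; origin at the pivot, axes as the scale's when level. Nothing may touch it, the pans or the loads.
- goods: Cardboard box of brass fittings, 150 x 120 x 80 mm, about 1.3 kg, fixed on the goods pan (170 mm square, 180 mm from the pivot towards +y of the scale). Origin: centre of its underside, 162 mm above the bench with the beam level. The pans stay level and rise and fall 25 mm.
- weights: Two cast-iron weights with knobs, up to 66 mm high, 1.2 kg together, fixed on the other pan, 180 mm from the pivot towards -y of the scale. Origin: centre of the pan's top, 162 mm above the bench with the beam level.

How it is judged:
By the outcome, as a careful person would: the job done as asked, in the order asked, and still so for the second after the job is handed in, while the arm keeps its last pose, push and grip.
It also fails if it takes over 67 s, if anything falls off the work surface, if the arm or the gripper's body presses on something with over 40 N, if the wrist force passes 120 N, or if a joint passes its speed limit or range.

## Working session

There is one attempt and no reset: what is moved stays moved. The work goes in short steps, Python scripts to look and compute and a tool call to move; the robot and the scene stay as the last step left them, time stands still between calls to the robot, and variables do not carry over. Pictures are saved under pics/ and viewed, at most 10 in all, crops included, and the job is handed in when it is done.

Besides the shell and the picture viewer there is one more tool, called after "Request:" in YAML: its name, and indented under it one key for each argument. send_rows: Moves the arm, as the interface text tells. Its arguments: {"type":"object","properties":{"series":{"type":"array"}},"required":["series"]}

```bash
mkdir -p pics; ls; python3 - <<'E'
from cell import sensors,get_image,ctrl
import cv2,numpy as np
print(sensors.read_state())
for n in("side","top"):
    d=get_image(n); cv2.imwrite(f"pics/{n}0.png",cv2.cvtColor(d["img"],cv2.COLOR_RGB2BGR)); np.savez(f"{n}0.npz",**d)
    print(n,d["vfov"],d["cx"],d["cy"],np.round(d["world_to_cam"],3).tolist())
E
```

```text
pics
{'clock': 0.0, 'qpos': array([ 1.08421515,  0.62934345,  0.03842754,  1.51836821, -0.0270243 ,
        0.9963311 , -0.01998736]), 'qd': array([-0.0005363 ,  0.00096655,  0.0002174 ,  0.00158442, -0.00167003,
        0.00036591, -0.00063598]), 'tau': array([ 1.47326311e-03, -5.63392246e+01,  1.22593246e+00, -1.93442845e+01,
        1.08363898e-02,  1.04389715e-02,  2.24264170e-05]), 'eef_pos': array([ 265.30144384, -592.73105958,  247.39047785]), 'tool_rot': array([-3.13965975e+00, -3.22329918e-06,  4.20792242e-01]), 'force': array([ 0.03589746,  0.16051879, -0.5269671 ]), 'torque': array([ 0.01896745, -0.01733731, -0.01843184]), 'gripper_force': 0.0, 'width': 85.42947326927823}
side 44.07680064045377 254.9727924812886 195.37909129533017 [[-0.809, -0.588, -0.015, 477.884], [-0.272, 0.396, -0.877, 294.54], [0.522, -0.705, -0.481, 644.649], [0.0, 0.0, 0.0, 1.0]]
top 56.93768445566164 255.13214405713518 185.09165629770956 [[-0.001, -1.0, -0.001, 21.249], [-0.997, 0.001, -0.076, 584.736], [0.076, 0.001, -0.997, 830.031], [0.0, 0.0, 0.0, 1.0]]
```

View pics/side0.png

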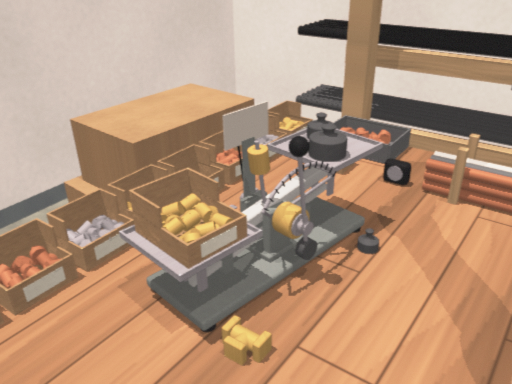

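View pics/top0.png

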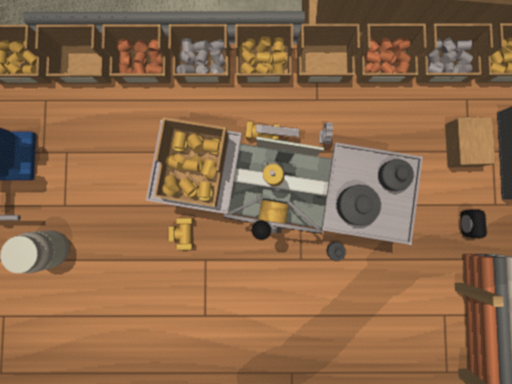

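The side view shows the scale with the knob at about (298,146), a counterweight ball at about (306,247) and the bob at (259,158). In the top view the knob is at about (262,230), the bob at (273,174), the goods box at (190,165) and the weights near (375,190). Next I measure the knob, bob and scale pose.

```bash
cat > h.py <<'E'
import numpy as np,cv2
def load(n,i=0): return dict(np.load(f"{n}{i}.npz"))
def foc(d): return 192/np.tan(np.radians(float(d["vfov"]))/2)
def ray(d,u,v):
    T=d["world_to_cam"];f=foc(d);r=T[:3,:3].T@np.array([(u-d["cx"])/f,(v-d["cy"])/f,1]);return -T[:3,:3].T@T[:3,3],r
def pt(d,u,v,z): c,r=ray(d,u,v); return c+r*z
def onz(d,u,v,h): c,r=ray(d,u,v); return c+r*(h-c[2])/r[2]
def tri(a,b):
    (c1,r1),(c2,r2)=a,b; s=np.linalg.lstsq(np.c_[r1,-r2],c2-c1,rcond=None)[0]
    p,q=c1+r1*s[0],c2+r2*s[1]; return (p+q)/2,np.linalg.norm(p-q)
def proj(d,P):
    T=d["world_to_cam"];c=T[:3,:3]@P+T[:3,3];return np.array([d["cx"],d["cy"]])+foc(d)*c[:2]/c[2]
def blob(d,box,fn):
    x0,y0,x1,y1=box;m=fn(cv2.cvtColor(d["img"],cv2.COLOR_RGB2HSV)[y0:y1,x0:x1].astype(int)).astype(np.uint8)
    n,l,s,c=cv2.connectedComponentsWithStats(m);i=1+np.argmax(s[1:,4]);return c[i]+[x0,y0],s[i].tolist()
dark=lambda h:h[...,2]<45
brass=lambda h:(h[...,1]>130)&(h[...,2]>110)&(h[...,0]>14)&(h[...,0]<32)
E
python3 - <<'E'
from h import *
np.set_printoptions(precision=1,suppress=True)
t,s=load("top"),load("side")
kt,a=blob(t,(245,215,280,245),dark);ks,b=blob(s,(284,130,312,162),dark)
print("knob",kt,a,ks,b,tri(ray(t,*kt),ray(s,*ks)))
bt,a=blob(t,(258,160,290,190),brass);bs,b=blob(s,(244,140,275,178),brass)
print("bob",bt,a,bs,b,tri(ray(t,*bt),ray(s,*bs)))
for n,uv in dict(knob=kt,bob=bt).items(): print(n,"depthpt",pt(t,*uv,t["depth"][int(uv[1]),int(uv[0])]))
# pans: top cam points z
D=t["depth"];v,u=np.mgrid[100:260,140:430];P=np.stack([pt(t,a,b,D[b,a]) for a,b in zip(u.ravel(),v.ravel())]);c=t["img"][v.ravel(),u.ravel()].astype(int)
for lo,hi,l in((175,215,'z175-215'),(115,155,'115-155'),(26,34,'base')):
    m=(P[:,2]>lo)&(P[:,2]<hi)&(np.ptp(c,axis=1)<25)
    if m.sum()>20:
        im=np.zeros(D.shape,np.uint8); im[v.ravel()[m],u.ravel()[m]]=1
        n,L,S,C=cv2.connectedComponentsWithStats(im);i=1+np.argmax(S[1:,4]);mm=L[v.ravel(),u.ravel()]==i
        r=cv2.minAreaRect(P[mm,:2].astype(np.float32));print(l,mm.sum(),r,np.median(P[mm,2]))
for p in((394,222),(345,165),(385,160),(372,205),(397,175),(215,200),(155,195),(150,200),(190,165),(235,180),(300,150),(320,200)): print(p,pt(t,*p,D[p[1],p[0]]),t["img"][p[1],p[0]])
E
```

```text
knob [261.  229.5] [7, 6, 19, 18, 258] [298.9 148.4] [6, 11, 19, 15, 197] (array([490.9,  10.6, 274.3]), np.float64(0.05658525127744238))
bob [273.1 173.8] [5, 4, 21, 21, 299] [259.2 162.4] [4, 9, 22, 26, 401] (array([589.9, -14.2, 214.6]), np.float64(3.0818542711080217))
knob depthpt [491.9  10.9 293.9]
bob depthpt [586.4 -11.1 259.1]
z175-215 5715 ((555.5192260742188, -187.57733154296875), (200.25772094726562, 176.15750122070312), 80.64912414550781) 187.7580271109341
115-155 2996 ((598.36181640625, 50.009033203125), (365.70355224609375, 169.014892578125), 80.86133575439453) 136.8677867427853
base 846 ((627.694091796875, -109.74777221679688), (99.70650482177734, 57.292579650878906), 80.7098159790039) 30.167436605134696
(394, 222) [ 500.6 -247.3  185.8] [168 158 154]
(345, 165) [ 611.1 -154.5  188.4] [173 163 158]
(385, 160) [ 620.6 -232.   189.7] [143 135 132]
(372, 205) [ 532.2 -185.5  247.4] [78 76 72]
(397, 175) [ 586.3 -235.1  237.7] [56 53 54]
(215, 200) [543.6  98.6 181.5] [146 112  73]
(155, 195) [553.6 216.1 180.4] [181 148 100]
(150, 200) [545.1 236.4 144.1] [180 160 150]
(190, 165) [613.  149.  177.3] [203 156  76]
(235, 180) [588.6  63.4 116.5] [126 122 113]
(300, 150) [626.1 -56.8 270.9] [92 85 77]
(320, 200) [ 548.4 -133.6   30.7] [69 70 64]
```

Request:
send_rows:
  series:
    - [85, [0.2, 0.3, 0.7], [0, 0, 0.5]]
    - [85, [0.3, 0.7, 0.8], [0, 0, 0.8]]
    - [85, [0.3, 0.9, 0.7], [0, 0, 0.9]]
    - [85, [0.3, 0.9, 0], [0, 0, 0.9]]
    - [85, [0.3, 0.9, 0], [0, 0, 0.9]]
    - [85, [0.3, 0.9, 0], [0, 0, 0.9]]
    - [85, [0.3, 0.9, 0], [0, 0, 0.9]]
    - [85, [0.3, 0.9, 0], [0, 0, 0.9]]

```text
clock: 1.1
eef_pos: [400.5, -216.1, 372.6]
tool_rot: [-3.142, 0.0, 1.008]
force: [-0.0, -0.1, 0.6]
width: 84.7
gripper_force: 0.0
```

Request:
send_rows:
  series:
    - [70, [0.3, 0.9, 0], [0, 0, 0.9]]
    - [70, [0.3, 0.9, 0], [0, 0, 0.9]]
    - [70, [0.3, 0.8, 0], [0, 0, 0.9]]
    - [70, [0.3, 0.6, 0], [0, 0, 0.9]]
    - [70, [0.2, 0.4, 0], [0, 0, 0.9]]
    - [70, [0, 0, 0], [0, 0, 0.1]]
    - [70, [0, 0, 0], [0, 0, 0]]

```text
clock: 1.98
eef_pos: [484.0, -3.6, 372.3]
tool_rot: [-3.141, 0.001, 1.405]
force: [-0.3, -0.2, 0.3]
width: 70.1
gripper_force: 0.0
```

```bash
python3 - <<'E'
from cell import sensors,get_image
import cv2
from h import *
s=sensors.read_state()
for k in("clock","qpos","eef_pos","tool_rot","width","force"):print(k,s[k])
d=get_image("top");np.savez("top1.npz",**d)
b=get_image("side");np.savez("side1.npz",**b)
im=np.hstack([cv2.resize(x["img"],(400,300)) for x in(d,b)]);cv2.imwrite("pics/c1.png",im[...,::-1])
a,e=load("top")["depth"],d["depth"]
for n,(x0,y0,x1,y1) in dict(g=(165,145,185,190),g2=(150,170,160,200),w=(350,200,370,215),p=(390,215,410,235)).items():
    print(n,np.median(a[y0:y1,x0:x1]-e[y0:y1,x0:x1]),np.std(a[y0:y1,x0:x1]-e[y0:y1,x0:x1]))
E
```

```text
clock 1.975
qpos [ 0.26516324  0.27690189 -0.4135421   1.77137849  0.12338702  1.1199695
 -0.35453465]
eef_pos [483.97740345  -3.58077705 372.34986951]
tool_rot [-3.14058160e+00  1.28185731e-03  1.40467014e+00]
width 70.09037155853314
force [-0.30277567 -0.1549149   0.29464436]
g -0.03704834 57.66295
g2 -0.06488037 39.89486
w 485.02075 63.750896
p 550.93396 35.204117
```

View pics/c1.png

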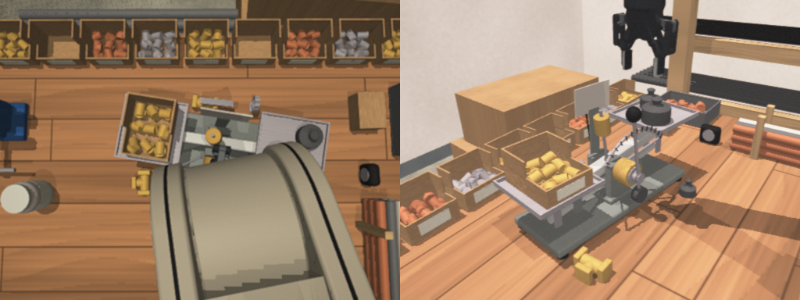

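The top view shows the arm hiding the weights, while the goods box (150,127) and bob (213,135) stay visible. The side view shows the open gripper above the scale. I shift over the knob and then descend.

Request:
send_rows:
  series:
    - [70, [0.06, 0.12, -0.2], [0, 0, 0]]
    - [70, [0.06, 0.12, -0.4], [0, 0, 0]]
    - [70, [0, 0, -0.3], [0, 0, 0]]
    - [70, [0, 0, 0], [0, 0, 0]]
    - [70, [0, 0, 0], [0, 0, 0]]

```text
clock: 2.7
eef_pos: [491.9, 12.4, 319.0]
tool_rot: [3.141, -0.0, 1.407]
force: [-0.2, -0.6, 0.8]
width: 69.8
gripper_force: 0.0
```

```bash
python3 - <<'E'
from cell import sensors,get_image
import cv2
from h import *
s=sensors.read_state()
for k in("clock","eef_pos","tool_rot","width","force"):print(k,s[k])
b=get_image("side");np.savez("side2.npz",**b)
cv2.imwrite("pics/s2.png",cv2.resize(b["img"][40:220,200:400],(800,720))[:600,:,::-1])
k,a=blob(b,(284,130,312,162),dark);print(k,a, proj(b,s["eef_pos"]))
E
```

```text
clock 2.7
eef_pos [491.91360398  12.3904505  319.00460036]
tool_rot [ 3.14102758e+00 -2.01628497e-04  1.40650437e+00]
width 69.82398802223007
force [-0.24857099 -0.58011949  0.81056035]
[299.39545455 147.38636364] [6, 7, 19, 19, 220] [298.64472574 122.15889737]
```

View pics/s2.png

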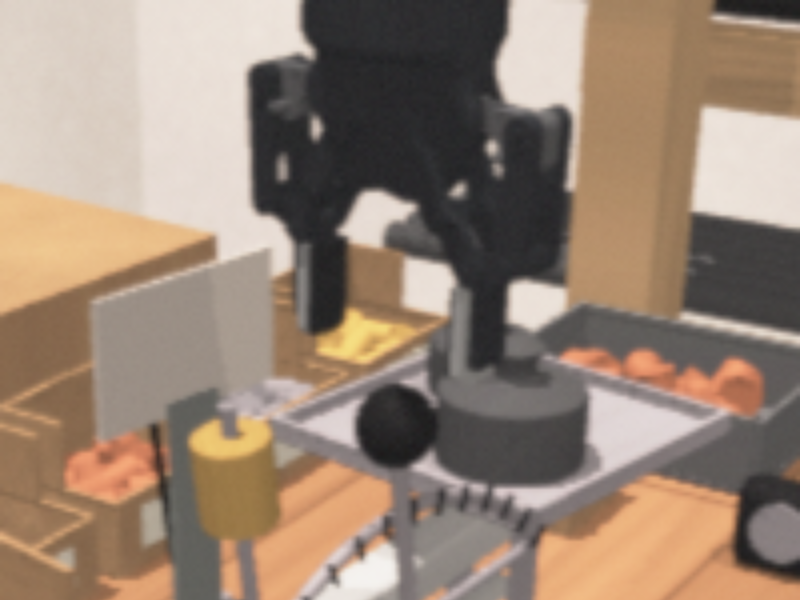

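The crop shows the open gripper centred above the knob, which is at about (299,146) in full-image pixels, with clear room on both sides. I descend 43 mm and close.

Request:
send_rows:
  series:
    - [70, [0, -0.02, -0.2], [0, 0, 0]]
    - [70, [0, 0, -0.3], [0, 0, 0]]
    - [70, [0, 0, -0.2], [0, 0, 0]]
    - [70, [0, 0, 0], [0, 0, 0]]

```text
clock: 3.25
eef_pos: [491.0, 11.1, 275.8]
tool_rot: [-3.14, 0.0, 1.407]
force: [-0.4, 0.2, 0.0]
width: 69.7
gripper_force: 0.0
```

Request:
send_rows:
  series:
    - [20, [0, 0, 0], [0, 0, 0]]
    - [20, [0, 0, 0], [0, 0, 0]]
    - [20, [0, 0, 0], [0, 0, 0]]
    - [20, [0, 0, 0], [0, 0, 0]]

```text
clock: 3.75
eef_pos: [491.5, 11.8, 277.5]
tool_rot: [3.141, -0.0, 1.407]
force: [-2.4, 0.8, 5.6]
width: 31.1
gripper_force: 58.9
```

```bash
cat > m.py <<'E'
from cell import sensors,get_image
import cv2,sys,json,os
from h import *
s=sensors.read_state(); d=get_image("top")
r=load("top")["depth"]; e=d["depth"]
# goods rise: median depth change over the goods interior
dz=np.median((r-e)[140:195,165:215])*.997
th=np.arcsin(np.sin(-.14)+dz/180)
b,a=blob(d,(250,150,300,200),brass)
bm=np.clip(-(b[0]-273.1)/(354/585)/1,-99,99)
yax=np.array([.162,.987]); e0=s["eef_pos"]
h=(yax@(e0[:2]-np.array([586,-28])))
print("t",round(s["clock"],3),"th %.4f"%th,"bob",np.round(b,2),"eef",np.round(e0,1),"lean %.4f"%np.arcsin(-h/165),"w %.1f"%s["width"],"F",np.round(s["force"],1),"gf",round(float(s["gripper_force"]),1))
open("log.txt","a").write(json.dumps([s["clock"],th,b[0],b[1],*e0])+"\n")
E
python3 m.py
```

```text
t 3.75 th -0.1399 bob [272.89 173.71] eef [491.5  11.8 277.5] lean -0.1457 w 31.1 F [-2.4  0.8  5.6] gf 58.9
```

Request:
send_rows:
  series:
    - [20, [-0.01, -0.06, 0.01], [0, 0, 0]]
    - [20, [-0.02, -0.11, 0.01], [0, 0, 0]]
    - [20, [-0.02, -0.13, 0.01], [0, 0, 0]]
    - [20, [-0.02, -0.14, 0], [0, 0, 0]]
    - [20, [-0.02, -0.14, 0], [0, 0, 0]]
    - [20, [-0.02, -0.13, -0.01], [0, 0, 0]]
    - [20, [-0.02, -0.11, -0.02], [0, 0, 0]]
    - [20, [-0.02, -0.1, -0.02], [0, 0, 0]]

```text
clock: 4.8
eef_pos: [481.8, -45.4, 275.6]
tool_rot: [-3.14, 0.0, 1.402]
force: [-5.2, 1.2, 7.4]
width: 31.1
gripper_force: 60.7
```

```bash
python3 m.py
```

```text
t 4.8 th -0.1399 bob [272.92 173.79] eef [481.8 -45.4 275.6] lean 0.2079 w 31.1 F [-5.2  1.2  7.4] gf 60.7
```

Request:
send_rows:
  series:
    - [20, [-0.005, -0.035, -0.005], [0, 0, 0]]
    - [20, [-0.005, -0.035, -0.01], [0, 0, 0]]
    - [20, [-0.005, -0.035, -0.01], [0, 0, 0]]
    - [20, [-0.005, -0.035, -0.01], [0, 0, 0]]

```text
clock: 5.35
eef_pos: [480.6, -53.7, 273.8]
tool_rot: [-3.14, 0.001, 1.402]
force: [-2.6, -0.9, 4.9]
width: 31.0
gripper_force: 59.2
```

```bash
python3 m.py
```

```text
t 5.35 th -0.1402 bob [272.99 173.86] eef [480.6 -53.7 273.8] lean 0.2601 w 31.0 F [-2.6 -0.9  4.9] gf 59.2
```

Request:
send_rows:
  series:
    - [20, [-0.005, -0.025, -0.01], [0, 0, 0]]
    - [20, [-0.005, -0.025, -0.01], [0, 0, 0]]
    - [20, [-0.005, -0.025, -0.005], [0, 0, 0]]
    - [20, [0, 0, 0], [0, 0, 0]]

```text
clock: 5.9
eef_pos: [479.6, -58.8, 272.3]
tool_rot: [-3.14, 0.001, 1.401]
force: [-5.7, -0.7, 10.4]
width: 30.2
gripper_force: 58.3
```

```bash
python3 m.py
```

```text
t 5.9 th -0.1398 bob [273.1  173.82] eef [479.6 -58.8 272.3] lean 0.2928 w 30.2 F [-5.7 -0.7 10.4] gf 58.3
```

```bash
python3 - <<'E'
from cell import sensors,get_image
import cv2
from h import *
b=get_image("side");s=sensors.read_state()
print(proj(b,s["eef_pos"]),s["width"],s["force"])
cv2.imwrite("pics/s3.png",cv2.resize(b["img"][70:190,240:400],None,fx=5,fy=5,interpolation=2)[...,::-1])
E
```

```text
[325.96525437 137.6482811 ] 30.073304092550064 [-4.96049157 -0.78939607 11.50690711]
```

View pics/s3.png

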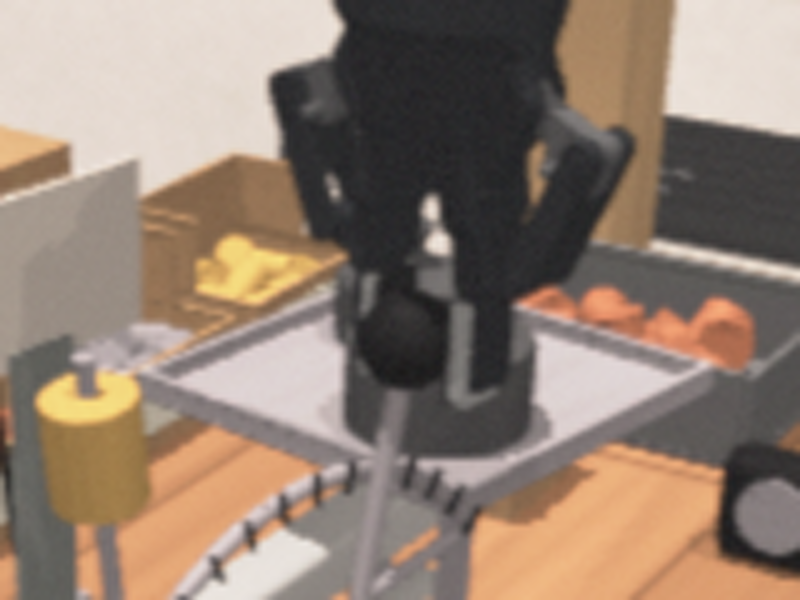

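The crop shows the knob at about (320,138) in full-image pixels, while the TCP projects to (326,138). The knob has shifted between the pads towards the goods side, so I quantify that shift.

```bash
python3 - <<'E'
from cell import sensors,get_image
from h import *
np.set_printoptions(precision=2,suppress=True)
def P(l,o=(586,-28),yaw=-.164):
    c,s=np.cos(yaw),np.sin(yaw);p=np.array([-100,-165*np.sin(l)]);return np.array([o[0]+c*p[0]-s*p[1],o[1]+s*p[0]+c*p[1],115+165*np.cos(l)])
a,b=load("side",2),get_image("side");np.savez("side3.npz",**b)
for l in(-.14,.2,.24,.28,.32):print(l,P(l),proj(a,P(l)),proj(load("top"),P(l)))
for n,d,box in(("s2",a,(284,130,312,162)),("now",b,(308,122,336,156))):
    x0,y0,x1,y1=box;g=cv2.cvtColor(d["img"],cv2.COLOR_RGB2GRAY)[y0:y1,x0:x1];g=cv2.resize(g,None,fx=4,fy=4,interpolation=2)
    c=cv2.HoughCircles(g,cv2.HOUGH_GRADIENT,1,20,param1=80,param2=12,minRadius=30,maxRadius=42);print(n,None if c is None else c[0][:3]/4+[x0,y0,0])
    v,u=np.mgrid[y0:y1,x0:x1];Q=np.stack([pt(d,i,j,d["depth"][j,i]) for i,j in zip(u.ravel(),v.ravel())]).reshape(*u.shape,3)
    print(Q[::5,::3].round().astype(int)[:, :, 1])
    # sphere fit on points close to the expected centre
    for l in((-.14,) if n=="s2" else (.2,.24,.28,.3)):
        r=np.linalg.norm(Q-P(l),axis=2);m=abs(r-17)<2;print(l,m.sum())
print(sensors.read_state()["eef_pos"],sensors.read_state()["clock"])
E
```

```text
-0.14 [491.1   11.04 278.39] [298.78 146.14] [260.7  229.53]
0.2 [481.99 -44.01 276.71] [320.61 137.63] [293.71 234.93]
0.24 [480.94 -50.37 275.27] [322.97 137.39] [297.42 235.51]
0.28 [479.9  -56.66 273.57] [325.27 137.3 ] [301.06 236.06]
0.32 [478.87 -62.88 271.62] [327.5  137.36] [304.62 236.59]
s2 [[298.88 146.38  10.35]]
[[-532 -539 -559 -552 -570 -583 -246 -250 -218   29]
 [-502 -537 -202 -214 -224 -233 -233 -236 -217 -158]
 [-185 -191   18   19   22   17   13    8 -149 -139]
 [-164 -167   27   28   24   22   19   15    6 -141]
 [-128 -146   27   25   28   26   22   16 -146 -138]
 [-126 -124 -125   24   26   21   18 -144 -148 -137]
 [-446 -453 -456 -466 -121    9 -118 -118 -116 -115]]
-0.14 284
now None
[[-237  -48  -50  -58  -66 -242 -249 -259  -43  -44]
 [-218  -56  -50  -57  -67 -160 -157 -167  -40  -40]
 [-221  -57  -37  -36  -36  -41  -46  -45  -45  -48]
 [-218  -34  -31  -30  -31  -34  -40  -45  -43  -48]
 [-148  -51  -29  -30  -32  -33  -39  -43  -47  -46]
 [-149 -139 -134  -37  -37  -41 -140  -47  -48  -46]
 [-147 -139 -139  -38  -41 -134 -138 -139 -144 -150]]
0.2 193
0.24 171
0.28 20
0.3 5
[479.63 -58.69 272.37] 6.05
```

The knob really leans about 0.21 while the gripper is at 0.29, so it has slipped to the pads' edge. The beam is still on its stop, so I return the lever to rest, regrip centred and check for slip.

Request:
send_rows:
  series:
    - [20, [0.01, 0.06, 0.04], [0, 0, 0]]
    - [20, [0.02, 0.12, 0.02], [0, 0, 0]]
    - [20, [0.02, 0.14, 0.02], [0, 0, 0]]
    - [20, [0.02, 0.14, 0.01], [0, 0, 0]]
    - [20, [0.02, 0.14, 0], [0, 0, 0]]
    - [20, [0.02, 0.14, 0], [0, 0, 0]]
    - [20, [0.02, 0.12, 0], [0, 0, 0]]
    - [20, [0.02, 0.1, 0], [0, 0, 0]]

```text
clock: 7.05
eef_pos: [489.6, 1.1, 277.3]
tool_rot: [3.142, 0.0, 1.407]
force: [-0.1, -0.2, 0.2]
width: 20.1
gripper_force: 0.2
```

```bash
cat > m.py <<'E'
from cell import sensors,get_image
import json
from scipy.optimize import least_squares
from h import *
O=np.array([586,-28.]);yax=np.array([.163,.987])
def knob(d,tcp):
    u,v=proj(d,tcp);x0,x1,y0,y1=int(u)-24,int(u)+16,int(v)-16,int(v)+18
    h=cv2.cvtColor(d["img"],cv2.COLOR_RGB2HSV)[y0:y1,x0:x1];D=d["depth"][y0:y1,x0:x1]
    Q=np.array([pt(d,x0+i,y0+j,D[j,i]) for j,i in zip(*np.where((h[...,2]<70)&(D>0)))])
    Q=Q[(yax@(Q[:,:2]-O-yax*0).T>yax@(tcp[:2]-O)-14)&(np.linalg.norm(Q-tcp,axis=1)<42)&(Q[:,2]<tcp[2]+14)]
    c0=Q.mean(0)-[0,14,0]
    r=least_squares(lambda c:np.linalg.norm(Q-c,axis=1)-17,c0,loss="cauchy",f_scale=1.)
    return r.x,(abs(r.fun)<3).sum(),len(Q)
lean=lambda p:float(np.arcsin(np.clip(-(yax@(p[:2]-O))/165,-1,1)))
if __name__=="__main__":
    s=sensors.read_state(); d=get_image("top"); b=get_image("side")
    r=load("top")["depth"]; e=d["depth"]
    th=np.arcsin(np.sin(-.14)+np.median((r-e)[140:195,165:215])*.997/180)
    bb,_=blob(d,(250,150,300,200),brass)
    k,n,N=knob(b,s["eef_pos"])
    print("t",round(s["clock"],3),"th %.4f"%th,"bobu %.2f"%bb[0],"eef",np.round(s["eef_pos"],1),"lean tcp %.4f"%lean(s["eef_pos"]),"knob %.4f"%lean(k),np.round(k,1),n,N,"w %.1f"%s["width"],"F",np.round(s["force"],1))
    open("log.txt","a").write(json.dumps([s["clock"],th,bb[0],lean(s["eef_pos"]),lean(k)])+"\n"); np.savez("sideL.npz",**b)
E
python3 m.py
```

```text
t 7.05 th -0.1402 bobu 272.88 eef [489.6   1.1 277.3] lean tcp -0.0792 knob -0.2336 [495.2  25.7 274.6] 287 454 w 20.1 F [-0.1 -0.2  0.2]
```

Request:
send_rows:
  series:
    - [75, [0, 0, 0], [0, 0, 0]]
    - [75, [0, 0, 0], [0, 0, 0]]
    - [75, [0, 0, 0], [0, 0, 0]]
    - [75, [0.01, 0.05, 0], [0, 0, 0]]
    - [75, [0.02, 0.11, -0.02], [0, 0, 0]]
    - [75, [0, 0, 0], [0, 0, 0]]
    - [75, [0, 0, 0], [0, 0, 0]]

```text
clock: 8.02
eef_pos: [491.3, 10.4, 276.0]
tool_rot: [-3.141, 0.0, 1.407]
force: [-0.4, -0.4, -0.8]
width: 74.7
gripper_force: 0.0
```

```bash
python3 m.py; python3 -c "
from h import *
cv2.imwrite('pics/s4.png',cv2.resize(load('side','L')['img'][90:190,240:360],None,fx=5,fy=5,interpolation=2)[...,::-1])"
```

```text
t 8.025 th -0.1402 bobu 272.92 eef [491.3  10.4 276. ] lean tcp -0.1366 knob -0.2619 [478.   33.1 281.1] 120 345 w 74.7 F [-0.4 -0.4 -0.8]
```

View pics/s4.png

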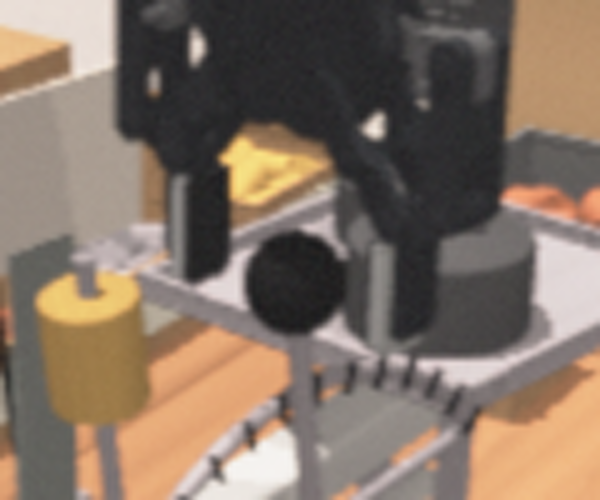

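The crop shows the knob at (299,146) full-image, centred sideways between the pads but low in them, near the tips. I go 5 mm lower and close.

Request:
send_rows:
  series:
    - [60, [0, 0.01, -0.05], [0, 0, 0]]
    - [60, [0, 0, -0.04], [0, 0, 0]]
    - [50, [0, 0, 0], [0, 0, 0]]
    - [20, [0, 0, 0], [0, 0, 0]]
    - [20, [0, 0, 0], [0, 0, 0]]
    - [20, [0, 0, 0], [0, 0, 0]]

```text
clock: 8.88
eef_pos: [491.4, 11.1, 271.0]
tool_rot: [3.141, -0.0, 1.407]
force: [-1.4, -0.2, 3.6]
width: 31.5
gripper_force: 59.1
```

```bash
python3 m.py; python3 -c "
from h import *
cv2.imwrite('pics/s5.png',cv2.resize(load('side','L')['img'][90:190,240:360],None,fx=5,fy=5,interpolation=2)[...,::-1])"
```

```text
t 8.875 th -0.1402 bobu 272.93 eef [491.4  11.1 271. ] lean tcp -0.1409 knob -0.1385 [480.   12.6 273.5] 145 271 w 31.5 F [-1.4 -0.2  3.6]
```

View pics/s5.png

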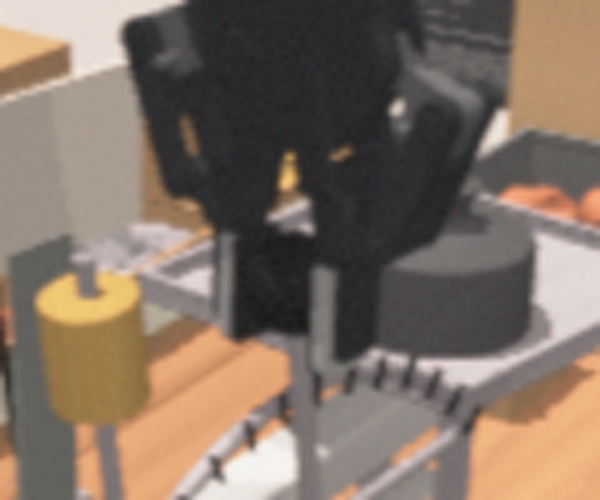

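Request:
send_rows:
  series:
    - [20, [-0.01, -0.05, 0.01], [0, 0, 0]]
    - [20, [-0.01, -0.08, 0.01], [0, 0, 0]]
    - [20, [-0.02, -0.1, 0.01], [0, 0, 0]]
    - [20, [-0.02, -0.1, 0], [0, 0, 0]]
    - [20, [-0.02, -0.1, 0], [0, 0, 0]]
    - [20, [-0.01, -0.1, 0], [0, 0, 0]]
    - [20, [-0.01, -0.08, -0.01], [0, 0, 0]]
    - [20, [-0.01, -0.05, -0.01], [0, 0, 0]]

```text
clock: 9.98
eef_pos: [484.6, -29.0, 271.7]
tool_rot: [3.141, 0.0, 1.407]
force: [-0.5, 1.1, 5.9]
width: 31.7
gripper_force: 60.0
```

```bash
python3 - <<'E'
s=open("m.py").read()
a=s.index("    c0=Q.mean");b=s.index("lean=lambda")
s=s[:a]+'''    x=np.array([.987,-.163])
    P=lambda l:np.r_[O-100*x-165*np.sin(l)*yax,115+165*np.cos(l)]
    l0=lean(tcp);best=min((least_squares(lambda l:np.linalg.norm(Q-P(l[0]),axis=1)-17,l,loss="cauchy",f_scale=1.) for l in(l0-.12,l0-.08,l0-.04,l0,l0+.04)),key=lambda r:r.cost)
    return P(best.x[0]),(abs(best.fun)<2).sum(),len(Q)
'''+s[b:]
open("m.py","w").write(s)
E
python3 m.py; python3 -c "
from h import *
cv2.imwrite('pics/s6.png',cv2.resize(load('side','L')['img'][90:190,240:360],None,fx=5,fy=5,interpolation=2)[...,::-1])"
```

```text
t 9.975 th -0.1401 bobu 272.92 eef [484.6 -29.  271.7] lean tcp 0.1066 knob 0.1079 [484.4 -29.2 279. ] 119 269 w 31.7 F [-0.5  1.1  5.9]
```

View pics/s6.png

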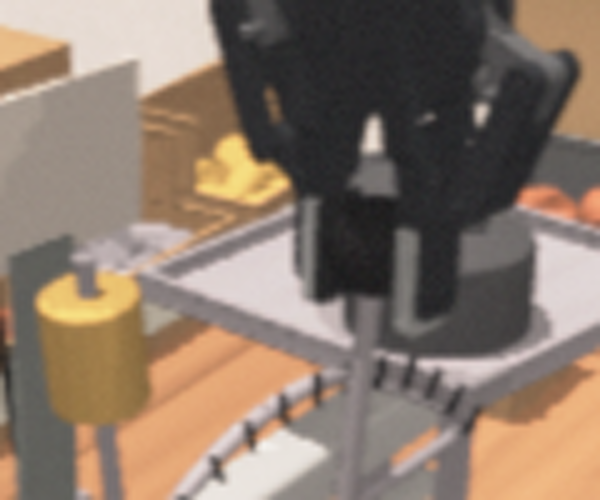

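The grip holds, with the knob and TCP leans agreeing, and the picture shows the knob centred between the pads. I continue, then ramp slowly.

Request:
send_rows:
  series:
    - [20, [-0.005, -0.03, 0], [0, 0, 0]]
    - [20, [-0.01, -0.06, -0.01], [0, 0, 0]]
    - [20, [-0.01, -0.07, -0.01], [0, 0, 0]]
    - [20, [-0.01, -0.07, -0.01], [0, 0, 0]]
    - [20, [-0.01, -0.07, -0.015], [0, 0, 0]]
    - [20, [-0.01, -0.06, -0.015], [0, 0, 0]]
    - [20, [-0.01, -0.04, -0.015], [0, 0, 0]]
    - [20, [0, 0, 0], [0, 0, 0]]

```text
clock: 11.08
eef_pos: [480.6, -53.2, 266.9]
tool_rot: [-3.141, 0.001, 1.407]
force: [-2.7, 1.4, 6.0]
width: 31.6
gripper_force: 60.6
```

```bash
python3 m.py
```

```text
t 11.075 th -0.1401 bobu 272.95 eef [480.6 -53.2 266.9] lean tcp 0.2580 knob 0.2519 [480.6 -52.3 274.8] 115 268 w 31.6 F [-2.7  1.4  6. ]
```

Request:
send_rows:
  series:
    - [20, [-0.005, -0.025, -0.01], [0, 0, 0]]
    - [20, [-0.005, -0.03, -0.01], [0, 0, 0]]
    - [20, [-0.005, -0.03, -0.01], [0, 0, 0]]
    - [20, [-0.005, -0.025, -0.01], [0, 0, 0]]

```text
clock: 11.68
eef_pos: [479.5, -60.0, 264.8]
tool_rot: [3.141, 0.001, 1.407]
force: [-3.2, 0.8, 9.7]
width: 31.4
gripper_force: 61.0
```

```bash
python3 m.py
```

```text
t 11.675 th -0.1397 bobu 273.08 eef [479.5 -60.  264.8] lean tcp 0.3010 knob 0.2935 [479.5 -58.8 273. ] 110 278 w 31.4 F [-3.2  0.8  9.7]
```

Request:
send_rows:
  series:
    - [20, [-0.005, -0.03, -0.005], [0, 0, 0]]
    - [20, [-0.005, -0.03, -0.005], [0, 0, 0]]
    - [20, [-0.005, -0.03, -0.005], [0, 0, 0]]
    - [20, [-0.005, -0.03, -0.01], [0, 0, 0]]

```text
clock: 12.28
eef_pos: [478.5, -66.4, 262.7]
tool_rot: [3.142, -0.0, 1.407]
force: [-1.4, 2.9, 2.5]
width: 31.6
gripper_force: 60.9
```

```bash
python3 m.py
```

```text
t 12.275 th -0.1398 bobu 273.11 eef [478.5 -66.4 262.7] lean tcp 0.3423 knob 0.3320 [478.5 -64.7 271. ] 118 270 w 31.6 F [-1.4  2.9  2.5]
```

Request:
send_rows:
  series:
    - [20, [-0.005, -0.03, -0.01], [0, 0, 0]]
    - [20, [-0.005, -0.03, -0.01], [0, 0, 0]]
    - [20, [-0.005, -0.03, -0.01], [0, 0, 0]]
    - [20, [-0.005, -0.03, -0.01], [0, 0, 0]]

```text
clock: 12.88
eef_pos: [477.2, -73.5, 260.2]
tool_rot: [-3.141, -0.001, 1.405]
force: [0.2, 2.9, -0.3]
width: 31.4
gripper_force: 61.0
```

```bash
python3 m.py
```

```text
t 12.875 th -0.1400 bobu 273.14 eef [477.2 -73.5 260.2] lean tcp 0.3895 knob 0.3727 [477.5 -71.  268.7] 125 246 w 31.4 F [ 0.2  2.9 -0.3]
```

Request:
send_rows:
  series:
    - [20, [-0.005, -0.03, -0.01], [0, 0, 0]]
    - [20, [-0.005, -0.03, -0.01], [0, 0, 0]]
    - [20, [-0.005, -0.03, -0.01], [0, 0, 0]]
    - [20, [-0.005, -0.02, -0.01], [0, 0, 0]]

```text
clock: 13.48
eef_pos: [476.1, -80.4, 258.1]
tool_rot: [3.141, 0.0, 1.408]
force: [1.5, 4.3, -2.0]
width: 31.5
gripper_force: 61.0
```

```bash
python3 m.py
```

```text
t 13.475 th -0.1402 bobu 273.16 eef [476.1 -80.4 258.1] lean tcp 0.4355 knob 0.4067 [476.7 -76.1 266.6] 112 246 w 31.5 F [ 1.5  4.3 -2. ]
```

The knob lags because spin friction uses up the grip's lateral hold. From here I turn the tool with the lever, about the scale's x axis.

Request:
send_rows:
  series:
    - [20, [-0.005, -0.025, -0.01], [0.13, -0.02, 0]]
    - [20, [-0.005, -0.03, -0.01], [0.13, -0.02, 0]]
    - [20, [-0.005, -0.03, -0.01], [0.13, -0.02, 0]]
    - [20, [-0.005, -0.025, -0.01], [0.13, -0.02, 0]]

```text
clock: 14.08
eef_pos: [475.1, -86.1, 255.2]
tool_rot: [-3.141, -0.048, 1.408]
force: [4.3, 6.8, -8.7]
width: 31.7
gripper_force: 60.5
```

```bash
python3 m.py
```

```text
t 14.075 th -0.1400 bobu 273.14 eef [475.1 -86.1 255.2] lean tcp 0.4746 knob 0.4502 [475.6 -82.5 263.6] 119 242 w 31.7 F [ 4.3  6.8 -8.7]
```

Request:
send_rows:
  series:
    - [20, [-0.005, -0.02, -0.02], [0.11, -0.02, 0]]
    - [20, [-0.005, -0.025, -0.02], [0.11, -0.02, 0]]
    - [20, [-0.005, -0.025, -0.015], [0.11, -0.02, 0]]
    - [20, [-0.005, -0.02, -0.015], [0.11, -0.02, 0]]

```text
clock: 14.68
eef_pos: [474.0, -92.3, 251.5]
tool_rot: [3.141, -0.086, 1.407]
force: [2.1, 4.6, -2.1]
width: 31.4
gripper_force: 61.0
```

```bash
python3 m.py
```

```text
t 14.675 th -0.1398 bobu 273.17 eef [474.  -92.3 251.5] lean tcp 0.5181 knob 0.4955 [474.5 -89.1 260.2] 112 232 w 31.4 F [ 2.1  4.6 -2.1]
```

Request:
send_rows:
  series:
    - [20, [-0.004, -0.02, -0.012], [0.11, -0.02, 0]]
    - [20, [-0.004, -0.025, -0.012], [0.11, -0.02, 0]]
    - [20, [-0.004, -0.025, -0.012], [0.11, -0.02, 0]]
    - [20, [-0.004, -0.02, -0.012], [0.11, -0.02, 0]]

```text
clock: 15.28
eef_pos: [473.2, -97.1, 248.5]
tool_rot: [3.14, -0.126, 1.408]
force: [5.2, 6.9, -5.3]
width: 31.3
gripper_force: 60.8
```

```bash
python3 m.py
```

```text
t 15.275 th -0.1395 bobu 273.15 eef [473.2 -97.1 248.5] lean tcp 0.5526 knob 0.5307 [473.7 -94.1 257.3] 108 225 w 31.3 F [ 5.2  6.9 -5.3]
```

Request:
send_rows:
  series:
    - [20, [-0.004, -0.02, -0.015], [0.09, -0.01, 0]]
    - [20, [-0.004, -0.02, -0.015], [0.09, -0.01, 0]]
    - [20, [-0.004, -0.02, -0.015], [0.09, -0.01, 0]]
    - [20, [-0.004, -0.02, -0.01], [0.09, -0.01, 0]]

```text
clock: 15.88
eef_pos: [472.5, -101.9, 245.3]
tool_rot: [3.141, -0.157, 1.408]
force: [3.6, 6.6, -5.1]
width: 31.4
gripper_force: 60.7
```

```bash
python3 m.py
```

```text
t 15.875 th -0.1223 bobu 274.38 eef [ 472.5 -101.9  245.3] lean tcp 0.5872 knob 0.5685 [472.8 -99.3 254.1] 105 219 w 31.4 F [ 3.6  6.6 -5.1]
```

It has lifted off the stop (θ = -0.122). Now I write the estimator and planner for the balancing.

```bash
cat > log2.txt <<'E'
13.475 -0.1400 476.1 -80.4 258.1
14.075 -0.1400 475.1 -86.1 255.2
14.675 -0.1400 474.0 -92.3 251.5
15.275 -0.1395 473.2 -97.1 248.5
15.875 -0.1223 472.5 -101.9 245.3
E
cat > c.py <<'E'
import sys
from scipy.optimize import least_squares
from scipy.integrate import solve_ivp
from h import *
O=np.array([586,-28.]);yx=np.array([.163,.987]);xx=np.array([.987,-.163])
KN,KS,C,J=.15,.4,.02,.115
def alpha(p): return np.arctan2(-(yx@(p[:2]-O)),p[2]-115)
def sim(th,v,t0,t1,uf,f0,kn=KN,n=None):
    n=max(1,int(round((t1-t0)/.0125)));h=(t1-t0)/n
    for i in range(n):
        a=(kn*th+KS*(uf(t0+(i+.5)*h)-f0)-C*v)/J; v+=a*h; th+=v*h
        if th<-.14: th,v=-.14,max(v,0)
    return th,v
if __name__=="__main__":
    N=int(sys.argv[1]); W=float(sys.argv[2]) if len(sys.argv)>2 else 3.
    if N>0:
        from cell import sensors,get_image
        s=sensors.read_state();d=get_image("top");p=s["eef_pos"]
        th=np.arcsin(np.sin(-.14)+np.median((load("top")["depth"]-d["depth"])[140:195,165:215])*.997/180)
        bb,_=blob(d,(250,150,300,200),brass)
        open("log2.txt","a").write(f"{s['clock']} {th} {p[0]} {p[1]} {p[2]}\n")
        print("F",np.round(s["force"],1),"w %.1f"%s["width"],"bob %.2f"%bb[0],"rot",np.round(s["tool_rot"],3),"r %.1f"%np.hypot(yx@(p[:2]-O),p[2]-115))
    N=abs(N);L=np.loadtxt("log2.txt");T=L[:,0];A=np.array([alpha(r) for r in L[:,2:]]);TH=L[:,1]
    uf=lambda t:np.interp(t,T,A)
    k=T>=T[-1]-W;t,y=T[k],TH[k]
    def run(q):
        th,v=q[0],q[1];o=[th]
        for i in range(1,len(t)): th,v=sim(th,v,t[i-1],t[i],uf,q[2],q[3]);o.append(th)
        return np.array(o),v
    res=lambda q:np.r_[(run(q)[0]-y)/.0015,(q[2]-.51)/.05,(q[3]-.15)/.02,q[1]/.15]
    q=least_squares(res,[y[0],0,.51,.15],x_scale=[.01,.05,.05,.05],diff_step=1e-4).x
    m,v=run(q);th=m[-1];f0=q[2]
    print("t %.3f th %.4f v %.4f f0 %.4f kn %.3f a %.4f"%(T[-1],y[-1],v,f0,q[3],A[-1]),"res",np.round((m-y)[-4:],4))
    # plan: feedback on the model, one row at a time (arm lags about half a row)
    a=A[-1];r=L[-1,2:];R=np.hypot(yx@(r[:2]-O),r[2]-115);v0=v;P=[]
    th,v=sim(th,v,0,.05,lambda _:a,f0,q[3])
    for i in range(N):
        thp,vp=sim(th,v,0,.06,lambda _:a,f0,q[3])
        un=f0-1.0*thp-.85*vp; un=a+np.clip(un-a,-.05,.05)
        th,v=sim(th,v,0,.125,lambda x,a=a,un=un:a+(un-a)*min(1,x/.125),f0,q[3])
        D=-R*(np.sin(un)-np.sin(a));dz=R*(np.cos(un)-np.cos(a));tr=(un-a)/.08727
        print("row [%.3f %.3f %.3f] turn [%.2f %.2f]  a %.4f -> th %.4f v %.4f"%(*(D*yx/60),dz/60,*(tr*xx),un,th,v)); a=un
E
python3 c.py -4
```

```text
t 15.875 th -0.1223 v 0.0669 f0 0.5115 kn 0.150 a 0.6119 res [ 0.      0.     -0.0002  0.    ]
row [0.018 0.109 0.073] turn [-0.57 0.09]  a 0.5619 -> th -0.1081 v 0.0882
row [0.009 0.053 0.033] turn [-0.27 0.04]  a 0.5382 -> th -0.0971 v 0.0862
row [0.002 0.013 0.008] turn [-0.06 0.01]  a 0.5327 -> th -0.0868 v 0.0797
row [0.002 0.009 0.006] turn [-0.05 0.01]  a 0.5285 -> th -0.0773 v 0.0729
```

Request:
send_rows:
  series:
    - [20, [0.018, 0.11, 0.073], [-0.57, 0.09, 0]]
    - [20, [0.009, 0.053, 0.03], [-0.3, 0.04, 0]]
    - [20, [0.002, 0.013, 0.005], [-0.06, 0.01, 0]]

```text
clock: 16.35
eef_pos: [474.0, -92.3, 252.3]
tool_rot: [3.14, -0.073, 1.404]
force: [3.2, 2.4, 0.5]
width: 31.5
gripper_force: 60.9
```

```bash
python3 c.py 4
```

```text
F [3.2 2.4 0.5] w 31.5 bob 276.75 rot [ 3.14  -0.073  1.404] r 159.8
t 16.350 th -0.0831 v 0.0924 f0 0.5138 kn 0.147 a 0.5368 res [ 0.     -0.0003 -0.0014  0.0005]
row [0.010 0.058 0.034] turn [-0.29 0.05]  a 0.5114 -> th -0.0673 v 0.0813
row [-0.001 -0.003 -0.002] turn [0.02 -0.00]  a 0.5128 -> th -0.0580 v 0.0688
row [-0.000 -0.003 -0.001] turn [0.01 -0.00]  a 0.5139 -> th -0.0501 v 0.0585
row [-0.000 -0.002 -0.001] turn [0.01 -0.00]  a 0.5146 -> th -0.0434 v 0.0499
```

Request:
send_rows:
  series:
    - [20, [0.01, 0.058, 0.034], [-0.29, 0.05, 0]]
    - [20, [0, 0, 0], [0, 0, 0]]
    - [20, [0, 0, 0], [0, 0, 0]]

```text
clock: 16.77
eef_pos: [474.5, -89.5, 254.0]
tool_rot: [3.14, -0.048, 1.405]
force: [2.5, 1.1, 3.2]
width: 31.7
gripper_force: 61.0
```

```bash
python3 c.py 4
```

```text
F [2.5 1.1 3.2] w 31.7 bob 277.94 rot [ 3.14  -0.048  1.405] r 159.8
t 16.775 th -0.0655 v 0.0395 f0 0.5311 kn 0.101 a 0.5160 res [-0.0004 -0.0028 -0.0049  0.0031]
row [-0.019 -0.113 -0.069] turn [0.57 -0.09]  a 0.5660 -> th -0.0569 v 0.0309
row [0.004 0.022 0.014] turn [-0.11 0.02]  a 0.5563 -> th -0.0525 v 0.0372
row [0.003 0.019 0.012] turn [-0.10 0.02]  a 0.5479 -> th -0.0477 v 0.0399
row [0.002 0.014 0.008] turn [-0.07 0.01]  a 0.5419 -> th -0.0426 v 0.0400
```

```bash
cat > u.txt <<'E'
15.975 0.612
16.11 0.565
16.24 0.541
16.40 0.5368
16.54 0.516
E
sed -i 's|uf=lambda t:np.interp(t,T,A)|U=np.vstack([np.c_[T,A],np.loadtxt("u.txt")]);U=U[np.argsort(U[:,0])];uf=lambda t:np.interp(t,U[:,0],U[:,1])|' c.py; python3 c.py -4
```

```text
t 16.775 th -0.0655 v 0.0332 f0 0.5284 kn 0.109 a 0.5160 res [-0.0004 -0.0027 -0.0038  0.0025]
row [-0.019 -0.113 -0.069] turn [0.57 -0.09]  a 0.5660 -> th -0.0584 v 0.0256
row [0.002 0.014 0.009] turn [-0.07 0.01]  a 0.5598 -> th -0.0547 v 0.0332
row [0.004 0.022 0.014] turn [-0.11 0.02]  a 0.5501 -> th -0.0502 v 0.0377
row [0.003 0.016 0.010] turn [-0.08 0.01]  a 0.5431 -> th -0.0453 v 0.0391
```

Request:
send_rows:
  series:
    - [20, [-0.015, -0.09, -0.055], [0.46, -0.07, 0]]
    - [20, [0, 0, 0], [0, 0, 0]]
    - [20, [0, 0, 0], [0, 0, 0]]

```text
clock: 17.2
eef_pos: [473.6, -94.5, 250.9]
tool_rot: [3.141, -0.088, 1.406]
force: [1.8, 0.0, 6.0]
width: 31.7
gripper_force: 61.6
```

```bash
sed -i 's|(q\[2\]-.51)/.05,(q\[3\]-.15)/.02|(q[2]-.525)/.02,(q[3]-.15)/.01|' c.py; echo "16.83 0.516
16.96 0.555" >> u.txt; python3 c.py 4 1.6; python3 c.py -1 3
```

```text
F [1.8 0.  6. ] w 31.7 bob 278.16 rot [ 3.141 -0.088  1.406] r 159.8
t 17.200 th -0.0606 v 0.0088 f0 0.5267 kn 0.151 a 0.5533 res [ 0.0003 -0.001   0.001  -0.0003]
row [-0.009 -0.055 -0.035] turn [0.28 -0.05]  a 0.5781 -> th -0.0590 v 0.0162
row [0.005 0.027 0.018] turn [-0.14 0.02]  a 0.5657 -> th -0.0562 v 0.0260
row [0.003 0.021 0.013] turn [-0.11 0.02]  a 0.5562 -> th -0.0526 v 0.0313
row [0.003 0.016 0.010] turn [-0.08 0.01]  a 0.5493 -> th -0.0485 v 0.0336
t 17.200 th -0.0606 v 0.0259 f0 0.5263 kn 0.118 a 0.5533 res [-0.0037 -0.0062 -0.0014  0.003 ]
row [-0.001 -0.006 -0.004] turn [0.03 -0.00]  a 0.5559 -> th -0.0526 v 0.0321
```

Request:
send_rows:
  series:
    - [20, [-0.008, -0.05, -0.025], [0.28, -0.04, 0]]
    - [20, [0.002, 0.014, 0.014], [-0.08, 0.01, 0]]
    - [20, [0.002, 0.014, 0.009], [-0.08, 0.01, 0]]

```text
clock: 17.62
eef_pos: [473.5, -95.0, 250.6]
tool_rot: [3.141, -0.099, 1.407]
force: [4.9, 1.6, 2.8]
width: 31.4
gripper_force: 61.4
```

```bash
echo "17.25 0.5533
17.39 0.576" >> u.txt; python3 c.py 4 1.6
```

```text
F [4.9 1.6 2.8] w 31.4 bob 278.85 rot [ 3.141 -0.099  1.407] r 159.8
t 17.625 th -0.0502 v 0.0401 f0 0.5232 kn 0.150 a 0.5571 res [-0.0001  0.0003 -0.0004  0.0001]
row [0.010 0.061 0.037] turn [-0.31 0.05]  a 0.5300 -> th -0.0426 v 0.0429
row [0.000 0.003 0.002] turn [-0.01 0.00]  a 0.5288 -> th -0.0375 v 0.0381
row [0.000 0.002 0.001] turn [-0.01 0.00]  a 0.5279 -> th -0.0331 v 0.0338
row [0.000 0.002 0.001] turn [-0.01 0.00]  a 0.5272 -> th -0.0291 v 0.0299
```

Model tracks well (residuals under 0.5 mrad).

Request:
send_rows:
  series:
    - [20, [0.01, 0.06, 0.037], [-0.3, 0.05, 0]]
    - [20, [0, 0, 0], [0, 0, 0]]
    - [20, [0, 0, 0], [0, 0, 0]]

```text
clock: 18.05
eef_pos: [474.1, -91.5, 252.8]
tool_rot: [3.141, -0.073, 1.407]
force: [6.1, 0.7, 1.3]
width: 31.4
gripper_force: 61.4
```

```bash
echo "17.675 0.5571
17.81 0.531" >> u.txt; python3 c.py 4 1.6
```

```text
F [6.1 0.7 1.3] w 31.4 bob 279.76 rot [ 3.141 -0.073  1.407] r 159.8
t 18.050 th -0.0364 v 0.0260 f0 0.5267 kn 0.150 a 0.5311 res [-0.0001  0.0003 -0.0003  0.0001]
row [-0.004 -0.023 -0.014] turn [0.12 -0.02]  a 0.5414 -> th -0.0322 v 0.0224
row [0.001 0.007 0.005] turn [-0.04 0.01]  a 0.5381 -> th -0.0293 v 0.0226
row [0.001 0.006 0.003] turn [-0.03 0.00]  a 0.5356 -> th -0.0266 v 0.0219
row [0.001 0.004 0.003] turn [-0.02 0.00]  a 0.5336 -> th -0.0239 v 0.0208
```

Request:
send_rows:
  series:
    - [20, [-0.004, -0.023, -0.014], [0.12, -0.02, 0]]
    - [20, [0.001, 0.007, 0.005], [-0.04, 0.01, 0]]
    - [20, [0.001, 0.006, 0.003], [-0.03, 0, 0]]
    - [20, [0.001, 0.004, 0.003], [-0.02, 0, 0]]

```text
clock: 18.6
eef_pos: [474.0, -92.0, 252.5]
tool_rot: [3.14, -0.076, 1.407]
force: [5.1, 0.2, 1.7]
width: 31.7
gripper_force: 61.3
```

```bash
echo "18.1 0.5311
18.24 0.540" >> u.txt; python3 c.py 4 1.8
```

```text
F [5.1 0.2 1.7] w 31.7 bob 280.55 rot [ 3.14  -0.076  1.407] r 159.8
t 18.600 th -0.0233 v 0.0220 f0 0.5264 kn 0.150 a 0.5347 res [ 0.0001 -0.0003  0.0003 -0.0001]
row [0.002 0.013 0.008] turn [-0.06 0.01]  a 0.5291 -> th -0.0196 v 0.0202
row [0.000 0.001 0.001] turn [-0.00 0.00]  a 0.5287 -> th -0.0173 v 0.0179
row [0.000 0.001 0.000] turn [-0.00 0.00]  a 0.5284 -> th -0.0152 v 0.0157
row [0.000 0.001 0.000] turn [-0.00 0.00]  a 0.5281 -> th -0.0134 v 0.0139
```

Request:
send_rows:
  series:
    - [20, [0.002, 0.013, 0.008], [-0.06, 0.01, 0]]
    - [20, [0, 0.001, 0.001], [0, 0, 0]]
    - [20, [0, 0.001, 0], [0, 0, 0]]
    - [20, [0, 0.001, 0], [0, 0, 0]]

```text
clock: 19.15
eef_pos: [474.2, -91.1, 253.0]
tool_rot: [3.14, -0.07, 1.407]
force: [7.1, 0.1, 1.3]
width: 31.5
gripper_force: 61.3
```

```bash
echo "18.65 0.5347
18.79 0.529" >> u.txt; python3 c.py 6 2
```

```text
F [7.1 0.1 1.3] w 31.5 bob 281.26 rot [ 3.14  -0.07   1.407] r 159.7
t 19.150 th -0.0112 v 0.0178 f0 0.5257 kn 0.151 a 0.5281 res [-0.0006  0.0001  0.0004 -0.0002]
row [0.003 0.017 0.010] turn [-0.08 0.01]  a 0.5208 -> th -0.0084 v 0.0149
row [-0.001 -0.003 -0.002] turn [0.02 -0.00]  a 0.5222 -> th -0.0068 v 0.0115
row [-0.000 -0.002 -0.001] turn [0.01 -0.00]  a 0.5232 -> th -0.0056 v 0.0090
row [-0.000 -0.002 -0.001] turn [0.01 -0.00]  a 0.5240 -> th -0.0046 v 0.0071
row [-0.000 -0.001 -0.001] turn [0.01 -0.00]  a 0.5245 -> th -0.0038 v 0.0056
row [-0.000 -0.001 -0.001] turn [0.00 -0.00]  a 0.5249 -> th -0.0032 v 0.0045
```

Request:
send_rows:
  series:
    - [20, [0.003, 0.017, 0.01], [-0.08, 0.01, 0]]
    - [20, [-0.001, -0.003, -0.002], [0.02, 0, 0]]
    - [20, [0, -0.002, -0.001], [0.01, 0, 0]]
    - [20, [0, -0.002, -0.001], [0.01, 0, 0]]
    - [20, [0, -0.001, -0.001], [0.01, 0, 0]]

```text
clock: 19.82
eef_pos: [474.3, -90.6, 253.3]
tool_rot: [3.141, -0.068, 1.407]
force: [5.1, 1.1, 1.6]
width: 31.6
gripper_force: 61.3
```

```bash
echo "19.2 0.5281
19.34 0.5215" >> u.txt; python3 c.py 6 2
```

```text
F [5.1 1.1 1.6] w 31.6 bob 281.98 rot [ 3.141 -0.068  1.407] r 159.8
t 19.825 th -0.0021 v 0.0089 f0 0.5251 kn 0.150 a 0.5244 res [-0.      0.0001 -0.0001  0.    ]
row [0.002 0.012 0.007] turn [-0.06 0.01]  a 0.5193 -> th -0.0007 v 0.0068
row [-0.001 -0.003 -0.002] turn [0.02 -0.00]  a 0.5208 -> th -0.0000 v 0.0044
row [-0.000 -0.003 -0.002] turn [0.01 -0.00]  a 0.5219 -> th 0.0004 v 0.0027
row [-0.000 -0.002 -0.001] turn [0.01 -0.00]  a 0.5228 -> th 0.0006 v 0.0016
row [-0.000 -0.001 -0.001] turn [0.01 -0.00]  a 0.5234 -> th 0.0008 v 0.0008
row [-0.000 -0.001 -0.001] turn [0.00 -0.00]  a 0.5238 -> th 0.0008 v 0.0003
```

Request:
send_rows:
  series:
    - [20, [0.002, 0.012, 0.007], [-0.06, 0.01, 0]]
    - [20, [-0.001, -0.003, -0.002], [0.02, 0, 0]]
    - [20, [0, -0.003, -0.002], [0.01, 0, 0]]
    - [20, [0, -0.002, -0.001], [0.01, 0, 0]]
    - [20, [0, -0.001, -0.001], [0.01, 0, 0]]
    - [20, [0, -0.001, -0.001], [0, 0, 0]]

```text
clock: 20.62
eef_pos: [474.3, -90.5, 253.3]
tool_rot: [-3.142, -0.066, 1.407]
force: [5.7, 1.2, 1.9]
width: 31.4
gripper_force: 61.3
```

```bash
echo "19.875 0.5244
20.015 0.520" >> u.txt; python3 c.py 8 2.2
```

```text
F [5.7 1.2 1.9] w 31.4 bob 282.23 rot [-3.142 -0.066  1.407] r 159.7
t 20.625 th 0.0026 v 0.0031 f0 0.5247 kn 0.150 a 0.5242 res [ 0.0001 -0.0002  0.0002 -0.    ]
row [0.002 0.012 0.007] turn [-0.06 0.01]  a 0.5190 -> th 0.0030 v 0.0022
row [-0.001 -0.003 -0.002] turn [0.02 -0.00]  a 0.5204 -> th 0.0032 v 0.0006
row [-0.000 -0.002 -0.001] turn [0.01 -0.00]  a 0.5215 -> th 0.0032 v -0.0005
row [-0.000 -0.002 -0.001] turn [0.01 -0.00]  a 0.5223 -> th 0.0031 v -0.0012
row [-0.000 -0.001 -0.001] turn [0.01 -0.00]  a 0.5229 -> th 0.0029 v -0.0016
row [-0.000 -0.001 -0.001] turn [0.00 -0.00]  a 0.5233 -> th 0.0027 v -0.0018
row [-0.000 -0.001 -0.000] turn [0.00 -0.00]  a 0.5236 -> th 0.0025 v -0.0018
row [-0.000 -0.001 -0.000] turn [0.00 -0.00]  a 0.5239 -> th 0.0022 v -0.0018
```

Request:
send_rows:
  series:
    - [20, [0.002, 0.012, 0.007], [-0.06, 0.01, 0]]
    - [20, [-0.001, -0.003, -0.002], [0.02, 0, 0]]
    - [20, [0, -0.002, -0.001], [0.01, 0, 0]]
    - [20, [0, -0.002, -0.001], [0.01, 0, 0]]
    - [20, [0, -0.001, -0.001], [0.01, 0, 0]]
    - [20, [0, -0.001, -0.001], [0, 0, 0]]

```text
clock: 21.42
eef_pos: [474.3, -90.4, 253.4]
tool_rot: [-3.141, -0.065, 1.407]
force: [4.3, 2.0, 2.7]
width: 31.5
gripper_force: 61.4
```

```bash
echo "20.675 0.5242
20.815 0.520" >> u.txt; python3 c.py 8 2.6
```

```text
F [4.3 2.  2.7] w 31.5 bob 282.30 rot [-3.141 -0.065  1.407] r 159.8
t 21.425 th 0.0051 v 0.0022 f0 0.5240 kn 0.150 a 0.5233 res [ 0.     -0.0001  0.0001 -0.    ]
row [0.003 0.015 0.009] turn [-0.08 0.01]  a 0.5165 -> th 0.0054 v 0.0014
row [-0.001 -0.004 -0.002] turn [0.02 -0.00]  a 0.5184 -> th 0.0054 v -0.0006
row [-0.001 -0.003 -0.002] turn [0.02 -0.00]  a 0.5198 -> th 0.0053 v -0.0018
row [-0.000 -0.002 -0.001] turn [0.01 -0.00]  a 0.5208 -> th 0.0050 v -0.0026
row [-0.000 -0.002 -0.001] turn [0.01 -0.00]  a 0.5216 -> th 0.0046 v -0.0029
row [-0.000 -0.001 -0.001] turn [0.01 -0.00]  a 0.5222 -> th 0.0043 v -0.0031
row [-0.000 -0.001 -0.001] turn [0.00 -0.00]  a 0.5226 -> th 0.0039 v -0.0031
row [-0.000 -0.001 -0.000] turn [0.00 -0.00]  a 0.5229 -> th 0.0035 v -0.0029
```

Request:
send_rows:
  series:
    - [20, [0.003, 0.02, 0.012], [-0.1, 0.02, 0]]
    - [20, [0, -0.003, -0.002], [0.01, 0, 0]]
    - [20, [0, -0.002, -0.001], [0.01, 0, 0]]
    - [20, [0, -0.002, -0.001], [0.01, 0, 0]]
    - [20, [0, -0.001, -0.001], [0.01, 0, 0]]
    - [20, [0, -0.001, -0.001], [0, 0, 0]]

```text
clock: 22.22
eef_pos: [474.4, -89.8, 253.7]
tool_rot: [-3.14, -0.06, 1.406]
force: [5.9, -0.1, 2.3]
width: 31.4
gripper_force: 61.4
```

```bash
sed -i 's|(q\[2\]-.525)|(q[2]-.523)|' c.py; echo "21.475 0.5233
21.615 0.515" >> u.txt; python3 c.py 8 2.6
```

```text
F [ 5.9 -0.1  2.3] w 31.4 bob 282.08 rot [-3.14  -0.06   1.406] r 159.8
t 22.225 th 0.0013 v -0.0114 f0 0.5242 kn 0.150 a 0.5187 res [-0.      0.0002 -0.0002  0.0001]
row [-0.006 -0.038 -0.022] turn [0.19 -0.03]  a 0.5354 -> th -0.0007 v -0.0107
row [0.001 0.006 0.004] turn [-0.03 0.01]  a 0.5325 -> th -0.0017 v -0.0064
row [0.001 0.005 0.003] turn [-0.02 0.00]  a 0.5303 -> th -0.0023 v -0.0035
row [0.001 0.004 0.002] turn [-0.02 0.00]  a 0.5287 -> th -0.0026 v -0.0015
row [0.000 0.003 0.002] turn [-0.01 0.00]  a 0.5275 -> th -0.0027 v -0.0002
row [0.000 0.002 0.001] turn [-0.01 0.00]  a 0.5267 -> th -0.0027 v 0.0006
row [0.000 0.001 0.001] turn [-0.01 0.00]  a 0.5261 -> th -0.0026 v 0.0011
row [0.000 0.001 0.001] turn [-0.01 0.00]  a 0.5256 -> th -0.0024 v 0.0014
```

Request:
send_rows:
  series:
    - [20, [-0.006, -0.036, -0.022], [0.18, -0.03, 0]]
    - [20, [0.001, 0.006, 0.004], [-0.03, 0.01, 0]]
    - [20, [0.001, 0.005, 0.003], [-0.02, 0, 0]]
    - [20, [0.001, 0.004, 0.002], [-0.02, 0, 0]]
    - [20, [0, 0.003, 0.002], [-0.01, 0, 0]]
    - [20, [0, 0.002, 0.001], [-0.01, 0, 0]]

```text
clock: 23.02
eef_pos: [474.2, -91.0, 253.1]
tool_rot: [-3.14, -0.068, 1.406]
force: [5.0, 1.0, 2.0]
width: 31.6
gripper_force: 61.4
```

```bash
echo "22.275 0.5187
22.415 0.534
22.7 0.5285" >> u.txt; python3 c.py 8 2.6
```

```text
F [5. 1. 2.] w 31.6 bob 282.01 rot [-3.14  -0.068  1.406] r 159.8
t 23.025 th 0.0004 v 0.0048 f0 0.5233 kn 0.150 a 0.5270 res [ 0.0002 -0.0006  0.0007 -0.0002]
row [0.004 0.022 0.013] turn [-0.11 0.02]  a 0.5173 -> th 0.0011 v 0.0049
row [-0.001 -0.003 -0.002] turn [0.02 -0.00]  a 0.5188 -> th 0.0016 v 0.0027
row [-0.000 -0.003 -0.002] turn [0.01 -0.00]  a 0.5200 -> th 0.0018 v 0.0013
row [-0.000 -0.002 -0.001] turn [0.01 -0.00]  a 0.5209 -> th 0.0019 v 0.0003
row [-0.000 -0.001 -0.001] turn [0.01 -0.00]  a 0.5215 -> th 0.0019 v -0.0003
row [-0.000 -0.001 -0.001] turn [0.01 -0.00]  a 0.5220 -> th 0.0018 v -0.0007
row [-0.000 -0.001 -0.000] turn [0.00 -0.00]  a 0.5223 -> th 0.0017 v -0.0009
row [-0.000 -0.001 -0.000] turn [0.00 -0.00]  a 0.5225 -> th 0.0016 v -0.0011
```

Request:
send_rows:
  series:
    - [20, [0.003, 0.02, 0.012], [-0.1, 0.02, 0]]
    - [20, [0, -0.003, -0.002], [0.02, 0, 0]]
    - [20, [0, -0.003, -0.002], [0.01, 0, 0]]
    - [20, [0, -0.002, -0.001], [0.01, 0, 0]]
    - [20, [0, -0.001, -0.001], [0.01, 0, 0]]
    - [20, [0, -0.001, -0.001], [0.01, 0, 0]]
    - [20, [0, -0.001, 0], [0, 0, 0]]

```text
clock: 23.95
eef_pos: [474.3, -90.4, 253.4]
tool_rot: [-3.139, -0.064, 1.406]
force: [4.5, 0.4, 2.1]
width: 31.8
gripper_force: 61.4
```

```bash
echo "23.075 0.5270
23.215 0.518" >> u.txt; python3 c.py 8 2.6
```

```text
F [4.5 0.4 2.1] w 31.8 bob 282.27 rot [-3.139 -0.064  1.406] r 159.7
t 23.950 th 0.0041 v 0.0036 f0 0.5227 kn 0.150 a 0.5231 res [-0.0001  0.0003 -0.0002  0.0001]
row [0.003 0.020 0.012] turn [-0.10 0.02]  a 0.5144 -> th 0.0048 v 0.0029
row [-0.001 -0.005 -0.003] turn [0.02 -0.00]  a 0.5164 -> th 0.0050 v 0.0005
row [-0.001 -0.004 -0.002] turn [0.02 -0.00]  a 0.5180 -> th 0.0049 v -0.0011
row [-0.000 -0.003 -0.002] turn [0.01 -0.00]  a 0.5192 -> th 0.0047 v -0.0020
row [-0.000 -0.002 -0.001] turn [0.01 -0.00]  a 0.5200 -> th 0.0045 v -0.0025
row [-0.000 -0.001 -0.001] turn [0.01 -0.00]  a 0.5206 -> th 0.0041 v -0.0028
row [-0.000 -0.001 -0.001] turn [0.01 -0.00]  a 0.5211 -> th 0.0038 v -0.0028
row [-0.000 -0.001 -0.000] turn [0.00 -0.00]  a 0.5215 -> th 0.0034 v -0.0028
```

Request:
send_rows:
  series:
    - [20, [0.003, 0.02, 0.012], [-0.1, 0.02, 0]]
    - [20, [0, -0.003, -0.003], [0.02, 0, 0]]
    - [20, [0, -0.003, -0.002], [0.02, 0, 0]]
    - [20, [0, -0.003, -0.002], [0.01, 0, 0]]
    - [20, [0, -0.002, -0.001], [0.01, 0, 0]]
    - [20, [0, -0.001, -0.001], [0.01, 0, 0]]
    - [20, [0, -0.001, -0.001], [0, 0, 0]]

```text
clock: 24.88
eef_pos: [474.4, -89.8, 253.7]
tool_rot: [-3.137, -0.061, 1.406]
force: [4.7, -1.2, 5.0]
width: 31.5
gripper_force: 61.6
```

```bash
echo "24.0 0.5231
24.14 0.5147" >> u.txt; python3 c.py 8 2.6
```

```text
F [ 4.7 -1.2  5. ] w 31.5 bob 282.10 rot [-3.137 -0.061  1.406] r 159.7
t 24.875 th 0.0003 v -0.0115 f0 0.5232 kn 0.150 a 0.5187 res [ 0. -0.  0.]
row [-0.006 -0.038 -0.022] turn [0.19 -0.03]  a 0.5353 -> th -0.0018 v -0.0104
row [0.001 0.007 0.004] turn [-0.03 0.01]  a 0.5322 -> th -0.0027 v -0.0060
row [0.001 0.005 0.003] turn [-0.03 0.00]  a 0.5299 -> th -0.0033 v -0.0030
row [0.001 0.004 0.002] turn [-0.02 0.00]  a 0.5282 -> th -0.0035 v -0.0010
row [0.000 0.003 0.002] turn [-0.01 0.00]  a 0.5269 -> th -0.0035 v 0.0004
row [0.000 0.002 0.001] turn [-0.01 0.00]  a 0.5260 -> th -0.0034 v 0.0012
row [0.000 0.002 0.001] turn [-0.01 0.00]  a 0.5253 -> th -0.0032 v 0.0016
row [0.000 0.001 0.001] turn [-0.01 0.00]  a 0.5248 -> th -0.0030 v 0.0019
```

Request:
send_rows:
  series:
    - [20, [-0.006, -0.036, -0.021], [0.18, -0.03, 0]]
    - [20, [0.001, 0.007, 0.004], [-0.03, 0.01, 0]]
    - [20, [0.001, 0.006, 0.003], [-0.03, 0, 0]]
    - [20, [0.001, 0.004, 0.002], [-0.02, 0, 0]]
    - [20, [0, 0.003, 0.002], [-0.01, 0, 0]]
    - [20, [0, 0.002, 0.001], [-0.01, 0, 0]]
    - [20, [0, 0.002, 0.001], [-0.01, 0, 0]]

```text
clock: 25.8
eef_pos: [474.2, -90.5, 253.3]
tool_rot: [-3.138, -0.067, 1.406]
force: [5.6, -1.6, 5.9]
width: 31.2
gripper_force: 61.6
```

```bash
echo "24.925 0.5187
25.065 0.534
25.35 0.5275" >> u.txt; python3 c.py 8 2.6
```

```text
F [ 5.6 -1.6  5.9] w 31.2 bob 281.92 rot [-3.138 -0.067  1.406] r 159.7
t 25.800 th -0.0024 v 0.0022 f0 0.5224 kn 0.150 a 0.5240 res [-0.  0. -0.]
row [0.001 0.003 0.002] turn [-0.02 0.00]  a 0.5225 -> th -0.0020 v 0.0023
row [-0.000 -0.000 -0.000] turn [0.00 -0.00]  a 0.5225 -> th -0.0018 v 0.0020
row [-0.000 -0.000 -0.000] turn [0.00 -0.00]  a 0.5225 -> th -0.0015 v 0.0017
row [0.000 0.000 0.000] turn [-0.00 0.00]  a 0.5225 -> th -0.0013 v 0.0015
row [0.000 0.000 0.000] turn [-0.00 0.00]  a 0.5225 -> th -0.0012 v 0.0013
row [0.000 0.000 0.000] turn [-0.00 0.00]  a 0.5225 -> th -0.0010 v 0.0011
row [0.000 0.000 0.000] turn [-0.00 0.00]  a 0.5225 -> th -0.0009 v 0.0010
row [0.000 0.000 0.000] turn [-0.00 0.00]  a 0.5225 -> th -0.0008 v 0.0008
```

Request:
send_rows:
  series:
    - [20, [0.001, 0.003, 0.002], [-0.02, 0, 0]]
    - [20, [0, 0, 0], [0, 0, 0]]
    - [20, [0, 0, 0], [0, 0, 0]]
    - [20, [0, 0, 0], [0, 0, 0]]
    - [20, [0, 0, 0], [0, 0, 0]]
    - [20, [0, 0, 0], [0, 0, 0]]

```text
clock: 26.6
eef_pos: [474.3, -90.3, 253.4]
tool_rot: [-3.138, -0.065, 1.406]
force: [5.1, -1.1, 5.3]
width: 31.7
gripper_force: 61.6
```

```bash
echo "25.85 0.5240
25.99 0.5225" >> u.txt; python3 c.py 8 2.6
```

```text
F [ 5.1 -1.1  5.3] w 31.7 bob 281.80 rot [-3.138 -0.065  1.406] r 159.7
t 26.600 th -0.0031 v -0.0032 f0 0.5233 kn 0.150 a 0.5225 res [-0.  0.  0.]
row [-0.003 -0.017 -0.010] turn [0.09 -0.01]  a 0.5302 -> th -0.0037 v -0.0027
row [0.001 0.004 0.002] turn [-0.02 0.00]  a 0.5285 -> th -0.0039 v -0.0007
row [0.000 0.003 0.002] turn [-0.01 0.00]  a 0.5271 -> th -0.0039 v 0.0006
row [0.000 0.002 0.001] turn [-0.01 0.00]  a 0.5262 -> th -0.0038 v 0.0015
row [0.000 0.002 0.001] turn [-0.01 0.00]  a 0.5255 -> th -0.0035 v 0.0019
row [0.000 0.001 0.001] turn [-0.01 0.00]  a 0.5250 -> th -0.0033 v 0.0021
row [0.000 0.001 0.001] turn [-0.00 0.00]  a 0.5246 -> th -0.0030 v 0.0022
row [0.000 0.001 0.000] turn [-0.00 0.00]  a 0.5243 -> th -0.0027 v 0.0022
```

Request:
send_rows:
  series:
    - [20, [-0.003, -0.017, -0.01], [0.09, -0.01, 0]]
    - [20, [0.001, 0.004, 0.002], [-0.02, 0, 0]]
    - [20, [0, 0.003, 0.002], [-0.01, 0, 0]]
    - [20, [0, 0.002, 0.001], [-0.01, 0, 0]]
    - [20, [0, 0.002, 0.001], [-0.01, 0, 0]]
    - [20, [0, 0.001, 0.001], [-0.01, 0, 0]]

```text
clock: 27.4
eef_pos: [474.2, -90.6, 253.2]
tool_rot: [-3.139, -0.068, 1.406]
force: [5.6, -0.8, 6.1]
width: 31.3
gripper_force: 61.6
```

```bash
echo "26.65 0.5225
26.79 0.5295" >> u.txt; python3 c.py 6 2.6; awk '{print $1,$2}' log2.txt | tail -16 | head -9
```

```text
F [ 5.6 -0.8  6.1] w 31.3 bob 281.81 rot [-3.139 -0.068  1.406] r 159.7
t 27.400 th -0.0030 v 0.0028 f0 0.5232 kn 0.150 a 0.5247 res [ 0.     -0.0001  0.0001 -0.    ]
row [0.000 0.003 0.002] turn [-0.01 0.00]  a 0.5234 -> th -0.0025 v 0.0027
row [0.000 0.000 0.000] turn [-0.00 0.00]  a 0.5234 -> th -0.0022 v 0.0024
row [0.000 0.000 0.000] turn [-0.00 0.00]  a 0.5234 -> th -0.0019 v 0.0021
row [0.000 0.000 0.000] turn [-0.00 0.00]  a 0.5234 -> th -0.0017 v 0.0018
row [0.000 0.000 0.000] turn [-0.00 0.00]  a 0.5234 -> th -0.0014 v 0.0016
row [0.000 0.000 0.000] turn [-0.00 0.00]  a 0.5233 -> th -0.0013 v 0.0014
16.775 -0.06552900319142999
17.2 -0.06063825316571467
17.625 -0.05020381499552669
18.05 -0.03636582607738014
18.6 -0.023310878539778798
19.15 -0.011174254245102504
19.825 -0.0021368266928871887
20.625 0.002584118995180648
21.425 0.00505068210140849
```

```bash
python3 -c "
from cell import ctrl
print(ctrl.finish_job())"
```

```text
the job is handed in; nothing more can be done
None
```

I handed the job in at 27.4 s: by my camera measurements, the beam had floated inside the middle field for over 9 s without a break and was within about 0.003 rad of level and nearly still, with the gripper still holding the knob (the first grip slipped off with the beam on its stop, so I regripped before lifting).

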